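Point out the scrapped valve body and its bin

TASK

Tell the overhead inspection camera which part is scrap and where it goes: with the fingertips pointing downwards, point at the valve body with the orange plug from just above it, within about 3 cm and without touching it, and stay there for two seconds; then point in the same way just above the middle of the red bin for two seconds. Then press the red button all the way down to confirm, let it come back up and move clear. Do not point at any other valve body or at the blue bin, leave the green button unpressed, and do not touch, move or lift any valve body, bin, tool or other loose thing.

Things in the scene. Friction and masses are not known exactly. Their poses are not given: they have to be found in the camera images.
- valve_scrap: the scrapped valve, like the plain ones (square dark steel base 56 x 56 mm, bright round neck 48 mm across, 95 mm high) but with an orange plastic plug in its bore, 44 mm across, which makes it 105 mm high in all. Loose (about 0.8 kg), upright on the bench. Origin at the centre of its underside, on the bench top, z up
- valve_a: plain valve body without a plug, one of three alike: square dark steel base 56 x 56 mm, 50 mm high, then a cone and a bright round neck 48 mm across with an open bore 36 mm wide; 95 mm high in all. Loose (about 0.8 kg), upright on the bench. Origin at the centre of its underside, z up. Leave it alone
- valve_b: plain valve body without a plug, one of three alike: square dark steel base 56 x 56 mm, 50 mm high, then a cone and a bright round neck 48 mm across with an open bore 36 mm wide; 95 mm high in all. Loose (about 0.8 kg), upright on the bench. Origin at the centre of its underside, z up. Leave it alone
- valve_c: plain valve body without a plug, one of three alike: square dark steel base 56 x 56 mm, 50 mm high, then a cone and a bright round neck 48 mm across with an open bore 36 mm wide; 95 mm high in all. Loose (about 0.8 kg), upright on the bench. Origin at the centre of its underside, z up. Leave it alone
- bin_red: red plastic bin, open at the top, empty, 120 x 110 mm (its x, y) and 50 mm high, walls and floor 4 mm; loose on the bench. Origin at the centre of its underside, z up. The scrap bin to be pointed at
- bin_blue: blue plastic bin, open at the top, empty, 120 x 110 mm (its x, y) and 50 mm high, walls and floor 4 mm; loose on the bench. Origin at the centre of its underside, z up. Leave it alone
- button_red (a joint): travel of the red push button, m: 0 released, 0.006 fully down; moves straight down against a spring, about 5 N when fully down, and springs back. To be pressed
- button_red_top (a point): centre of the top face of the red button's round cap (32 mm across) when released; the cap sits in a housing on a fixed grey box 70 x 70 mm and 40 mm high; the point moves down with the cap
- button_green (a joint): travel of the green push button, m: 0 released, 0.006 fully down; moves straight down against a spring, about 5 N when fully down, and springs back. Not to be pressed
- button_green_top (a point): centre of the top face of the green button's round cap (32 mm across) when released; the cap sits in a housing on a fixed grey box 70 x 70 mm and 40 mm high; the point moves down with the cap
- bushing: loose steel bushing, 52 mm across, 30 mm high, standing at one end of the row of valve bodies; origin at the centre of its underside. Leave it alone
- deburrer: loose deburring hand tool with a yellow handle, 170 mm long, lying behind the row of valve bodies. Leave it alone
- paste_jar: loose jar with a yellow label, 60 mm across, 75 mm high, standing at one end of the row of valve bodies; origin at the centre of its underside. Leave it alone
There are look-alikes about, which are no part of the job. Leave any pink or purple look-alike of the part that bears button_red alone.

How it is judged:
By the outcome, as a careful person would: the job done as asked, in the order asked, and still so for the second after the job is handed in, with the robot touching nothing.
It also fails if it takes over 59 s, if anything falls off the work surface, if the arm or the gripper's body presses on something with over 40 N, if the wrist force passes 120 N, or if a joint passes its speed limit or range.

ROBOT

A 6-joint arm with a two-finger parallel gripper is mounted at the origin on the work surface. World frame = base frame: x ahead of the robot, y to its left, z up, the work surface at z = 0. Lengths are in m, angles in rad, forces in N, time in s.
With the tool pointing down it reaches from about 0.35 to 0.85 m from the base axis. Payload 8.1 kg.
Tool frame: the origin (TCP) lies at the very end of the fingers, on their centre line; the grasp point (between the pads) lies 19 mm behind it (env.pinch_z is the distance from the TCP to the grasp point, in m); z points along the fingers, y is the line along which they close (so a half turn about z gives the same grasp; the last joint's range is limited). The gripper opens to 93 mm and grips with 3 to 60 N. Pads are 15 mm wide; open, the fingers measure 128 mm over their backs; the gripper's body (75 mm by 188 mm) begins 65 mm behind the grasp point.
Start: joints at [1.074, 0.13, 1.488, -0, 1.523, -0.085], TCP at [0.24, 0.55, 0.219] pointing down, gripper open.
Joint ranges: [-2.96, 2.96], [-0.89, 2.26], [0.02, 2.5], [-1.34, 4.48], [0, 2.73], [-2.66, 2.66]. Speed limits (rad/s): [2.39, 2.39, 2.79, 3.14, 3.14, 3.14].

INTERFACE

Orientations are given as a rotation vector (axis times angle).
In Python, from station import env gives the robot as it stands.
- The arm moves only by the tool carry_out, never from a script. Its argument "moves" is a list that holds one entry, the list of rows, each a list of 5 numbers: the shift along the tool's x, y, z as a fraction of full scale, then the turn about the tool's z as a fraction of full scale, then the opening, from 0 (shut) to 1 (fully open). A call has 1 to 8 rows; each row shifts and turns the commanded pose from where the row before left it, along the tool's axes as they then stand; what a row does not reach is not made up. Full scale, the value 1, is 0.03 m for a shift and 0.15 rad for a turn. A row lasts 1/10 s, in which the tool goes at most 50 mm and 8.59 degrees, less where a joint would pass 70% of its speed; a pose out of reach is approached as far as the arm can. A call with a number of a shift or a turn outside -1 to 1 is refused whole. A call with a gripper value outside its range is refused whole. The fingers move at their own pace and stop on an object; "grip_force" is the grip in N (left out, the last holds). Time passes only in rows, so rows that do not move let the fingers close. It gives the time, the measured TCP pose, the force, the opening and the grip force at its end, in the units of the state.
- env.sense(): the state, without advancing time (a new reading comes with each control period).
- env.capture(name): name is "scene" or "top" or "wrist"; returns a dict with "img" (384x512x3 uint8, red, green, blue), "depth" (384x512 float32, m along the optical axis (not along the pixel's ray), 0 where there is no reading), "fx", "fy", "cx", "cy" (pixels), "world_to_cam" (4x4, takes a point from world to camera coordinates). Camera axes: x right, y up, looking along -z (the intrinsics and any distortion apply to the point x, -y, -z); pixel columns grow to the right and rows downward; lengths in m; the calibration is good to about 2 mm. A picture is of the moment at which its call begins.
- env.sign_off(): hands the job in; it is judged then, once.
The state is a dict: "time": time; "q": joint angles; "joint_vel": joint speeds; "effort": joint torques, N m; "tcp_pos": TCP position; "tcp_rot": TCP orientation; "force": force on the tool from outside, world axes, zero at the start; "moment": the same for the moment, N m; "finger_gap": finger opening in m; "grip_force": force on a finger pad.
Only numpy, scipy, OpenCV 4.12 (cv2) and the standard library are available. Lean on these libraries where they do the work, as an engineer would, in place of code of your own. Each camera call takes 0.05 s, during which the arm holds its last target. There are 200 camera calls.

## Working session

There is one attempt and no reset: what is moved stays moved. The work goes in short steps, Python scripts to look and compute and a tool call to move; the robot and the scene stay as the last step left them, time stands still between calls to the robot, and variables do not carry over. Pictures are saved under pics/ and viewed, at most 10 in all, crops included, and the job is handed in when it is done.

Besides the shell and the picture viewer there is one more tool, called after "Emit:" in YAML: its name, and indented under it one key for each argument. carry_out: Moves the arm, as the interface text tells. Shift numbers are shares of 0.03 m and turn numbers shares of 0.15 rad, none past 1 either way. Its arguments: {"type":"object","properties":{"moves":{"type":"array"},"grip_force":{"type":"number"}},"required":["moves"]}

```bash
mkdir -p pics
cat > h.py <<'E'
import numpy as np, cv2
from station import env
def cap(n):
    c=env.capture(n); np.savez(f'pics/{n}.npz',**{k:c[k] for k in c}); return c
def world(c):
    d=c['depth']; v,u=np.mgrid[:384,:512]
    P=np.stack([(u-c['cx'])/c['fx']*d,-(v-c['cy'])/c['fy']*d,-d,np.ones_like(d)],-1)
    return (P@np.linalg.inv(c['world_to_cam']).T)[...,:3]
E
python3 - <<'E'
from h import *
for n in('top','scene'):
    c=cap(n); cv2.imwrite(f'pics/{n}.png',c['img'][...,::-1]); print(c.keys())
print(env.sense())
E
```

```text
dict_keys(['img', 'depth', 'fx', 'fy', 'cx', 'cy', 'world_to_cam'])
dict_keys(['img', 'depth', 'fx', 'fy', 'cx', 'cy', 'world_to_cam'])
{'time': 0.1, 'q': array([ 1.07361628e+00,  1.31111377e-01,  1.48915802e+00,  3.92196792e-05,
        1.52302185e+00, -8.53959497e-02]), 'joint_vel': array([-0.00165777, -0.00184746, -0.00213107, -0.00013031,  0.0007088 ,
        0.00026837]), 'effort': array([ 1.37365500e-03, -5.61340749e+01, -4.93093944e+01,  7.71771977e-02,
        2.90214701e-02, -1.78925973e-05]), 'tcp_pos': array([0.2398626 , 0.54940367, 0.21768378]), 'tcp_rot': array([-6.42163936e-01, -3.07472323e+00,  2.53763925e-03]), 'force': array([-0.37512564,  0.8690776 ,  0.11627716]), 'moment': array([-0.00138583, -0.04195199, -0.02117157]), 'grip_force': 0.0, 'finger_gap': 0.09273803021524882}
```

View pics/top.png

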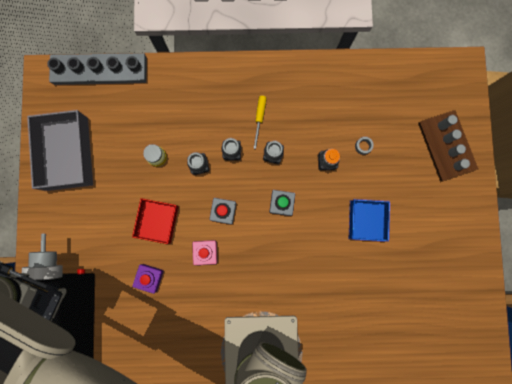

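View pics/scene.png

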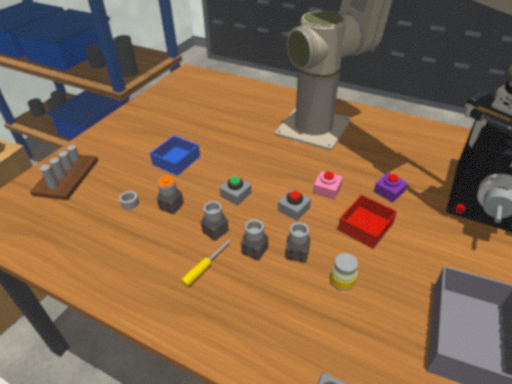

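The top view shows the orange plug at (331,157), the red bin at (157,221) and the real red button, on a grey box, at (223,211). The green button is at (283,203). The pink (204,253) and purple (148,278) boxes are decoys.

Run:
```python
from h import *
c=dict(np.load('pics/top.npz')); W=world(c); hsv=cv2.cvtColor(c['img'],cv2.COLOR_RGB2HSV)
def blob(nm,u,v,r,lo,hi,zmin=0.0):
    m=np.zeros((384,512),bool); m[v-r:v+r,u-r:u+r]=1
    h=hsv[...,0].astype(int); h=np.where(h>170,h-180,h)
    m&=(h>=lo)&(h<=hi)&(hsv[...,1]>150)&(hsv[...,2]>60)&(W[...,2]>zmin)
    P=W[m]; print(nm,m.sum(),'med',np.median(P,0).round(4),'mid',((P.min(0)+P.max(0))/2).round(4),'rng',np.ptp(P,axis=0).round(3),P[:,2].max().round(3))
blob('plug',331,157,13,5,20,.09)
blob('redbin',157,221,28,-8,5); blob('redbinrim',157,221,28,-8,5,.04)
blob('bluebin',370,221,28,100,130,.04)
blob('redbtn',223,211,12,-8,5,.04)
blob('green',283,203,12,45,85,.04)
for n,(u,v) in dict(va=(198,160),vb=(232,147),vc=(274,150),jar=(154,155),bush=(365,146)).items():
    s=W[v-12:v+13,u-12:u+13].reshape(-1,3); s=s[s[:,2]>.025]; s=s[s[:,2]>s[:,2].max()-.012]; print(n,s.mean(0).round(3),s[:,2].max().round(3))
# all tall stuff
for n,(u,v) in dict(pink=(204,253),purple=(148,278),tcp=(50,260)).items(): print(n,W[v,u].round(3))
R=cv2.Rodrigues(env.sense()['tcp_rot'])[0]; print(R.round(3))
```

```text
plug 179 med [ 0.5743 -0.218   0.1004] mid [ 0.4772 -0.1106  0.6951] rng [0.239 0.26  1.206] 1.298
redbin 1338 med [0.4    0.3159 0.0046] mid [0.3989 0.1965 0.6491] rng [0.133 0.355 1.298] 1.298
redbinrim 218 med [0.394  0.2917 0.0485] mid [0.3989 0.1965 0.6691] rng [0.133 0.355 1.258] 1.298
bluebin 209 med [ 0.3828 -0.3137  0.0486] mid [ 0.3877 -0.1861  0.6693] rng [0.121 0.411 1.258] 1.298
redbtn 103 med [0.4263 0.1069 0.0608] mid [0.4266 0.1087 0.0572] rng [0.03  0.033 0.019] 0.067
green 91 med [ 0.4463 -0.0745  0.0613] mid [ 0.4468 -0.0736  0.0578] rng [0.031 0.028 0.019] 0.067
va [0.358 0.019 1.298] 1.298
vb [0.358 0.019 1.298] 1.298
vc [0.358 0.019 1.298] 1.298
jar [0.358 0.019 1.298] 1.298
bush [0.358 0.019 1.298] 1.298
pink [0.301 0.161 0.062]
purple [0.233 0.326 0.057]
tcp [0.296 0.571 0.146]
[[-0.916  0.4   -0.001]
 [ 0.4    0.916 -0.001]
 [ 0.    -0.002 -1.   ]]
```

Run:
```python
from h import *
c=dict(np.load('pics/top.npz')); W=world(c); W[c['depth']<=0]=np.nan; W[W[...,2]>.14]=np.nan
hsv=cv2.cvtColor(c['img'],cv2.COLOR_RGB2HSV); h=hsv[...,0].astype(int); h=np.where(h>170,h-180,h)
def blob(nm,u,v,r,lo,hi,zmin):
    m=np.zeros((384,512),bool); m[v-r:v+r,u-r:u+r]=1
    m&=(h>=lo)&(h<=hi)&(hsv[...,1]>150)&(hsv[...,2]>60)&(W[...,2]>zmin)
    P=W[m]; (x,y),s,a=cv2.minAreaRect(P[:,:2].astype(np.float32)); print(nm,m.sum(),'med',np.median(P,0).round(4),'rect',round(x,4),round(y,4),np.round(s,3),round(a),P[:,2].max().round(3))
blob('plug',331,157,13,5,20,.09); blob('redbin',157,221,28,-8,5,.035); blob('bluebin',370,221,28,100,130,.035)
blob('redbtn',223,211,12,-8,5,.05); blob('green',283,203,12,45,85,.05)
```

```text
plug 178 med [ 0.5744 -0.2181  0.1003] rect 0.5753 -0.2188 [0.043 0.042] 2 0.109
redbin 232 med [0.3974 0.3001 0.0479] rect 0.3996 0.3113 [0.11  0.117] 78 0.055
bluebin 236 med [ 0.3864 -0.3192  0.0476] rect 0.3876 -0.3356 [0.11  0.117] 86 0.055
redbtn 101 med [0.4263 0.1069 0.0608] rect 0.4266 0.1087 [0.033 0.03 ] 89 0.067
green 89 med [ 0.4463 -0.0745  0.0614] rect 0.4464 -0.0734 [0.027 0.03 ] 89 0.067
```

Emit:
carry_out:
  moves:
    - [[0, 0, -1, 0, 0], [0, 0, 0, 0, 0]]

```text
time: 0.3
tcp_pos: [0.2408, 0.5512, 0.2522]
tcp_rot: [0.642, 3.074, 0.007]
force: [0.1, -0.2, -0.4]
finger_gap: 0.0814
grip_force: 0.0
```

Emit:
carry_out:
  moves:
    - [[-0.85, -0.8, 0, 0, 0], [-0.85, -0.8, 0, 0, 0], [-0.85, -0.8, 0, 0, 0], [-0.85, -0.8, 0, 0, 0], [-0.85, -0.8, 0, 0, 0], [-0.85, -0.8, 0, 0, 0], [-0.85, -0.8, 0, 0, 0], [-0.85, -0.8, 0, 0, 0]]

```text
time: 1.1
tcp_pos: [0.3504, 0.2909, 0.248]
tcp_rot: [-0.642, -3.075, 0.0]
force: [-0.2, 0.6, 0.3]
finger_gap: 0.0174
grip_force: 0.0
```

Emit:
carry_out:
  moves:
    - [[-0.85, -0.8, 0, 0, 0], [-0.85, -0.8, 0, 0, 0], [-0.85, -0.8, 0, 0, 0], [-0.85, -0.8, 0, 0, 0], [-0.85, -0.8, 0, 0, 0], [-0.85, -0.8, 0, 0, 0], [-0.85, -0.8, 0, 0, 0], [-0.85, -0.8, 0, 0, 0]]

```text
time: 1.9
tcp_pos: [0.4605, 0.0332, 0.2481]
tcp_rot: [-0.642, -3.075, -0.0]
force: [-0.2, 0.6, 0.2]
finger_gap: 0.0007
grip_force: 0.0
```

Emit:
carry_out:
  moves:
    - [[-0.85, -0.8, 0, 0, 0], [-0.85, -0.8, 0, 0, 0], [-0.85, -0.8, 0, 0, 0], [-0.85, -0.8, 0, 0, 0], [-0.85, -0.8, 0, 0, 0], [-0.85, -0.8, 0, 0, 0], [-0.85, -0.8, 0, 0, 0], [0, 0, 0, 0, 0]]

```text
time: 2.7
tcp_pos: [0.5569, -0.1943, 0.247]
tcp_rot: [-0.647, -3.073, 0.001]
force: [-0.3, 0.1, -0.3]
finger_gap: 0.0005
grip_force: 0.0
```

Emit:
carry_out:
  moves:
    - [[-0.87, -0.5, 0, 0, 0], [0, 0, 1, 0, 0], [0, 0, 1, 0, 0], [0, 0, 1, 0, 0], [0, 0, 0.5, 0, 0], [0, 0, 0, 0, 0], [0, 0, 0, 0, 0]]

```text
time: 3.4
tcp_pos: [0.5749, -0.2148, 0.1446]
tcp_rot: [0.642, 3.075, -0.0]
force: [0.7, -0.2, 0.4]
finger_gap: 0.0004
grip_force: 0.0
```

Run:
```python
from h import *
c=cap('wrist'); print(env.sense()['tcp_pos'])
cv2.imwrite('pics/w1.png',c['img'][...,::-1])
c=cap('scene'); cv2.imwrite('pics/s1.png',cv2.resize(c['img'][130:290,60:280,::-1],None,fx=3,fy=3))
```

```text
[ 0.57552847 -0.21516637  0.1455472 ]
```

View pics/w1.png

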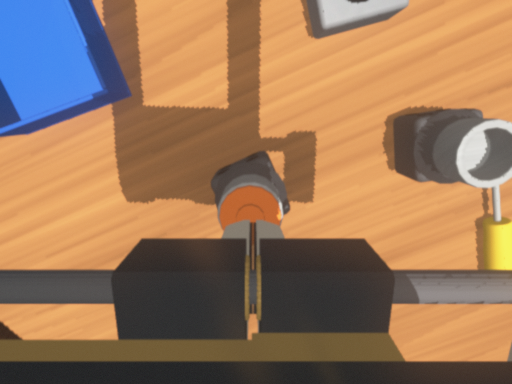

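View pics/s1.png

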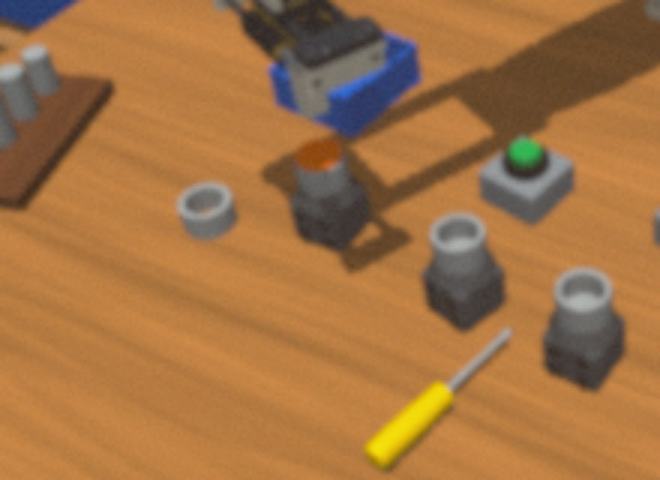

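The wrist view puts the closed fingertips at (252,230), just in line with the orange plug at (250,208). The scene view agrees. I'll go down to 15 mm above the plug and hold.

Emit:
carry_out:
  moves:
    - [[0, -0.1, 0.4, 0, 0], [0, 0, 0.45, 0, 0], [0, 0, 0, 0, 0], [0, 0, 0, 0, 0], [0, 0, 0, 0, 0], [0, 0, 0, 0, 0], [0, 0, 0, 0, 0], [0, 0, 0, 0, 0]]

```text
time: 4.3
tcp_pos: [0.5736, -0.2178, 0.1185]
tcp_rot: [0.642, 3.075, -0.0]
force: [-0.2, 0.3, 1.2]
finger_gap: 0.0006
grip_force: 0.0
```

Emit:
carry_out:
  moves:
    - [[0, 0, 0, 0, 0], [0, 0, 0, 0, 0], [0, 0, 0, 0, 0], [0, 0, 0, 0, 0], [0, 0, 0, 0, 0], [0, 0, 0, 0, 0], [0, 0, 0, 0, 0], [0, 0, 0, 0, 0]]

```text
time: 5.1
tcp_pos: [0.5734, -0.2177, 0.1182]
tcp_rot: [0.642, 3.075, -0.0]
force: [-0.2, 0.0, 0.6]
finger_gap: 0.0004
grip_force: 0.0
```

Emit:
carry_out:
  moves:
    - [[0, 0, 0, 0, 0], [0, 0, 0, 0, 0], [0, 0, 0, 0, 0], [0, 0, 0, 0, 0], [0, 0, 0, 0, 0], [0, 0, 0, 0, 0], [0, 0, 0, 0, 0], [0, 0, 0, 0, 0]]

```text
time: 5.9
tcp_pos: [0.5734, -0.2177, 0.1181]
tcp_rot: [-0.642, -3.075, -0.0]
force: [0.1, -0.2, 1.4]
finger_gap: 0.0007
grip_force: 0.0
```

Emit:
carry_out:
  moves:
    - [[0, 0, 0, 0, 0], [0, 0, 0, 0, 0], [0, 0, 0, 0, 0], [0, 0, 0, 0, 0], [0, 0, 0, 0, 0], [0, 0, 0, 0, 0], [0, 0, 0, 0, 0], [0, 0, 0, 0, 0]]

```text
time: 6.7
tcp_pos: [0.5734, -0.2177, 0.1181]
tcp_rot: [-0.642, -3.075, -0.0]
force: [-0.1, 1.6, 0.3]
finger_gap: 0.0005
grip_force: 0.0
```

Emit:
carry_out:
  moves:
    - [[0, 0, -1, 0, 0], [0, 0, -1, 0, 0], [0, 0, -1, 0, 0], [0, 0, -1, 0, 0], [0.77, 0.86, 0, 0, 0], [0.77, 0.86, 0, 0, 0], [0.77, 0.86, 0, 0, 0], [0.77, 0.86, 0, 0, 0]]

```text
time: 7.5
tcp_pos: [0.5295, -0.0851, 0.2382]
tcp_rot: [0.643, 3.075, 0.0]
force: [0.2, 0.1, 0.2]
finger_gap: 0.0004
grip_force: 0.0
```

Emit:
carry_out:
  moves:
    - [[0.77, 0.86, 0, 0, 0], [0.77, 0.86, 0, 0, 0], [0.77, 0.86, 0, 0, 0], [0.77, 0.86, 0, 0, 0], [0.77, 0.86, 0, 0, 0], [0.77, 0.86, 0, 0, 0], [0.77, 0.86, 0, 0, 0], [0.77, 0.86, 0, 0, 0]]

```text
time: 8.3
tcp_pos: [0.4427, 0.1782, 0.2384]
tcp_rot: [0.642, 3.075, 0.0]
force: [0.1, -0.5, -0.2]
finger_gap: 0.0001
grip_force: 0.0
```

Emit:
carry_out:
  moves:
    - [[0.77, 0.86, 0, 0, 0], [0.77, 0.86, 0, 0, 0], [0.77, 0.86, 0, 0, 0], [0.77, 0.86, 0, 0, 0], [0, 0, 1, 0, 0], [0, 0, 1, 0, 0], [0, 0, 0, 0, 0], [0, 0, 0, 0, 0]]

```text
time: 9.1
tcp_pos: [0.3996, 0.3083, 0.1783]
tcp_rot: [-0.642, -3.074, 0.001]
force: [0.0, -0.4, 1.0]
finger_gap: 0.0001
grip_force: 0.0
```

Emit:
carry_out:
  moves:
    - [[0.04, 0.1, 1, 0, 0], [0, 0, 1, 0, 0], [0, 0, 1, 0, 0], [0, 0, 0.5, 0, 0], [0, 0, 0.3, 0, 0], [0, 0, 0, 0, 0], [0, 0, 0, 0, 0], [0, 0, 0, 0, 0]]

```text
time: 9.9
tcp_pos: [0.4012, 0.3125, 0.0659]
tcp_rot: [0.642, 3.073, 0.003]
force: [-0.1, 0.0, 0.5]
finger_gap: 0.0001
grip_force: 0.0
```

Emit:
carry_out:
  moves:
    - [[0, 0, 0, 0, 0], [0, 0, 0, 0, 0], [0, 0, 0, 0, 0], [0, 0, 0, 0, 0], [0, 0, 0, 0, 0], [0, 0, 0, 0, 0], [0, 0, 0, 0, 0], [0, 0, 0, 0, 0]]

```text
time: 10.7
tcp_pos: [0.4, 0.3117, 0.0641]
tcp_rot: [-0.642, -3.075, 0.0]
force: [-0.2, -0.1, -0.2]
finger_gap: 0.0006
grip_force: 0.0
```

Emit:
carry_out:
  moves:
    - [[0, 0, 0, 0, 0], [0, 0, 0, 0, 0], [0, 0, 0, 0, 0], [0, 0, 0, 0, 0], [0, 0, 0, 0, 0], [0, 0, 0, 0, 0], [0, 0, 0, 0, 0], [0, 0, 0, 0, 0]]

```text
time: 11.5
tcp_pos: [0.4, 0.3118, 0.0641]
tcp_rot: [-0.642, -3.075, 0.0]
force: [0.2, 0.3, 0.4]
finger_gap: 0.0006
grip_force: 0.0
```

Emit:
carry_out:
  moves:
    - [[0, 0, 0, 0, 0], [0, 0, 0, 0, 0], [0, 0, 0, 0, 0], [0, 0, 0, 0, 0], [0, 0, 0, 0, 0], [0, 0, 0, 0, 0], [0, 0, 0, 0, 0], [0, 0, 0, 0, 0]]

```text
time: 12.3
tcp_pos: [0.4, 0.3118, 0.0641]
tcp_rot: [0.642, 3.075, -0.0]
force: [-0.7, -0.2, -0.5]
finger_gap: 0.0004
grip_force: 0.0
```

Emit:
carry_out:
  moves:
    - [[0, 0, -1, 0, 0], [0, 0, -1, 0, 0], [0, 0, -1, 0, 0], [-0.5, -0.84, 0, 0, 0], [-0.5, -0.84, 0, 0, 0], [-0.5, -0.84, 0, 0, 0], [-0.5, -0.84, 0, 0, 0], [-0.5, -0.84, 0, 0, 0]]

```text
time: 13.1
tcp_pos: [0.4183, 0.1652, 0.1542]
tcp_rot: [0.642, 3.075, 0.0]
force: [0.9, 0.3, -0.1]
finger_gap: 0.0011
grip_force: 0.0
```

Emit:
carry_out:
  moves:
    - [[-0.5, -0.84, 0, 0, 0], [-0.5, -0.84, 0, 0, 0], [0, 0, 0.5, 0, 0], [0, 0, 0.5, 0, 0], [0, 0, 0, 0, 0], [0, 0, 0, 0, 0]]

```text
time: 13.7
tcp_pos: [0.4254, 0.1081, 0.1242]
tcp_rot: [-0.642, -3.075, 0.0]
force: [-0.0, -0.6, 0.5]
finger_gap: 0.0004
grip_force: 0.0
```

Run:
```python
from h import *
c=cap('wrist'); print(env.sense()['tcp_pos'],env.sense()['force'])
cv2.imwrite('pics/w2.png',c['img'][...,::-1]); W=world(c); W[c['depth']<=0]=np.nan
hsv=cv2.cvtColor(c['img'],cv2.COLOR_RGB2HSV);h=hsv[...,0].astype(int)
m=((h<6)|(h>172))&(hsv[...,1]>170)&(hsv[...,2]>80)&(W[...,2]>.05)&(np.hypot(W[...,0]-.4265,W[...,1]-.108)<.03)
P=W[m]; print(len(P)); 
if len(P): print(np.median(P,0),P.min(0),P.max(0),np.percentile(P[:,2],[10,50,90]))
```

```text
[0.42585054 0.10823841 0.12478084] [-0.2749001  -0.56318548 -0.14470493]
1059
[0.42596531 0.10950413 0.06232582] [0.41238374 0.09385244 0.05200235] [0.44120146 0.12375547 0.06455895] [0.06139697 0.06232582 0.0631568 ]
```

View pics/w2.png

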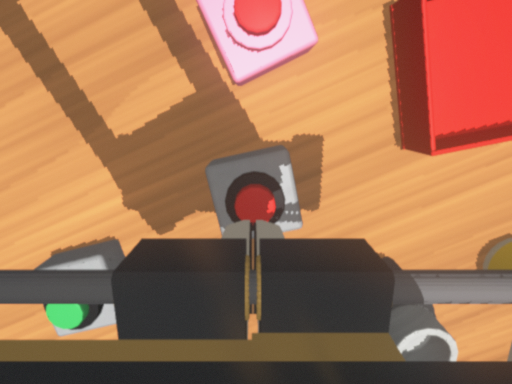

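The wrist view shows the red cap on its grey box at (255,203), directly below the fingertips. The measured top is z≈0.062. I'll press slowly.

Emit:
carry_out:
  moves:
    - [[0, 0, 1, 0, 0], [0, 0, 0.8, 0, 0], [0, 0, 0, 0, 0], [0, 0, 0.1, 0, 0], [0, 0, 0.1, 0, 0], [0, 0, 0.1, 0, 0], [0, 0, 0, 0, 0]]

```text
time: 14.45
tcp_pos: [0.4264, 0.1082, 0.0619]
tcp_rot: [0.642, 3.074, 0.001]
force: [0.5, 0.5, 2.6]
finger_gap: 0.0002
grip_force: 0.8
```

Emit:
carry_out:
  moves:
    - [[0, 0, 0.07, 0, 0], [0, 0, 0, 0, 0], [0, 0, 0, 0, 0]]

```text
time: 14.75
tcp_pos: [0.4264, 0.1082, 0.0596]
tcp_rot: [0.642, 3.074, 0.001]
force: [2.4, 0.3, 3.7]
finger_gap: 0.0006
grip_force: 1.4
```

Emit:
carry_out:
  moves:
    - [[0, 0, 0.07, 0, 0], [0, 0, 0, 0, 0], [0, 0, 0, 0, 0]]

```text
time: 15.05
tcp_pos: [0.4262, 0.1082, 0.0573]
tcp_rot: [0.642, 3.074, 0.001]
force: [3.4, 0.7, 3.6]
finger_gap: 0.0008
grip_force: 2.1
```

Emit:
carry_out:
  moves:
    - [[0, 0, 0.07, 0, 0], [0, 0, 0, 0, 0], [0, 0, 0, 0, 0]]

```text
time: 15.35
tcp_pos: [0.4263, 0.1082, 0.0561]
tcp_rot: [0.642, 3.074, 0.001]
force: [-1.3, 1.0, 15.5]
finger_gap: 0.0004
grip_force: 7.4
```

The force jumped to 15.5 N, well above the 5 N spring, so the button has bottomed out. I'll hold briefly, then retreat.

Emit:
carry_out:
  moves:
    - [[0, 0, 0.04, 0, 0], [0, 0, 0, 0, 0], [0, 0, 0, 0, 0], [0, 0, 0, 0, 0]]

```text
time: 15.75
tcp_pos: [0.4264, 0.1082, 0.0559]
tcp_rot: [0.642, 3.074, 0.0]
force: [-6.9, -1.4, 26.4]
finger_gap: 0.0004
grip_force: 13.0
```

Emit:
carry_out:
  moves:
    - [[0, 0, -0.3, 0, 0], [0, 0, -0.5, 0, 0], [0, 0, -1, 0, 0], [0, 0, -1, 0, 0], [0, 0, -1, 0, 0], [0, 0, -1, 0, 0], [0, 0, -1, 0, 0], [0, 0, 0, 0, 0]]

```text
time: 16.55
tcp_pos: [0.4269, 0.1082, 0.2313]
tcp_rot: [0.641, 3.071, 0.002]
force: [0.4, 0.2, -1.1]
finger_gap: -0.0001
grip_force: 0.0
```

Emit:
carry_out:
  moves:
    - [[0.8, 0.3, -0.5, 0, 0], [0.8, 0.3, -0.5, 0, 0], [0, 0, 0, 0, 0], [0, 0, 0, 0, 0], [0, 0, 0, 0, 0], [0, 0, 0, 0, 0], [0, 0, 0, 0, 0], [0, 0, 0, 0, 0]]

```text
time: 17.35
tcp_pos: [0.3889, 0.1434, 0.2572]
tcp_rot: [-0.643, -3.074, 0.001]
force: [-0.3, 0.1, -0.4]
finger_gap: 0.0004
grip_force: 0.0
```

Run:
```python
from h import *
s=env.sense(); print(s['time'],s['tcp_pos'],s['force'])
c=cap('scene'); cv2.imwrite('pics/s2.png',c['img'][...,::-1])
```

```text
17.35 [0.38887934 0.14343843 0.25718777] [-0.32861781  0.13867484 -0.43175297]
```

View pics/s2.png

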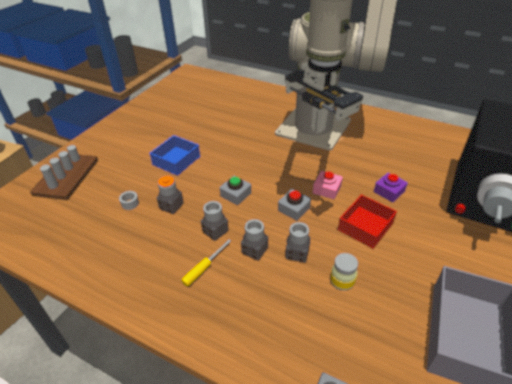

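The scene view shows everything where it was at the start: plug valve at (168,195), red bin at (367,220). The red button is back up at (294,196) and the gripper is clear.

```bash
python3 -c "
from station import env
print(env.sign_off())"
```

```text
the job is handed in; nothing more can be done
None
```

I pointed at the scrap valve and then the red bin for over 2 s each, pressed the red button fully down and let it spring back, moved clear without disturbing anything, and handed in the job at about 17 s; no verdict came back.

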